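# Fire the camera under the shutter tester's sensor and put the kit away

## Robot

A 6-joint arm with a two-finger parallel gripper is mounted at the origin on the work surface. World frame = base frame: x ahead of the robot, y to its left, z up, the work surface at z = 0. Lengths are in mm, angles in rad, forces in N, time in s.
With the tool pointing down it reaches from about 275 to 750 mm from the base axis. Payload 10.2 kg.
Tool frame: the origin (TCP) lies between the finger pads; the fingertips stand 25 mm ahead of it and the grasp point (between the pads) lies 6 mm ahead of it; z points along the fingers, y is the line along which they close (so a half turn about z gives the same grasp; the last joint's range is limited). The gripper opens to 85 mm and grips with 20 to 120 N. Pads are 22 mm wide; open, the fingers measure 114 mm over their backs; the gripper's body (76 mm by 85 mm) begins 54 mm behind the grasp point. The pads swing forward as they close: fully open they stand 13 mm farther back than shut.
Start: joints at [-1.385, 0.313, 1.498, -0, 1.331, -0.223], TCP at [208.68, -481.751, 256.294] pointing down, gripper open.
Joint ranges: [-2.94, 2.94], [-0.97, 2.17], [0.19, 2.56], [-1.23, 4.37], [0.02, 3.11], [-2.88, 2.88]. Speed limits (rad/s): [2.39, 2.39, 3.01, 3.14, 3.14, 3.14].

## Interface

Orientations are given as a unit quaternion [w, x, y, z].
In Python, from rig import ctrl, eyes, finish_job gives the robot as it stands.
- The arm moves only by the tool step_arm, never from a script. Its argument "increments" is a list of rows, each an object of numbers: "dx", "dy", "dz": the shift along the tool's x, y, z in units of 25 mm (1.0 is 25 mm); "wx", "wy", "wz": the turn, a rotation vector about the tool's x, y, z in units of 6 degrees (1.0 is 6 degrees). A call has 1 to 5 rows; each row shifts and turns the commanded pose from where the row before left it, along the tool's axes as they then stand; what a row does not reach is not made up. A row lasts 1/10 s, in which the tool goes at most 50 mm and 8.59 degrees, less where a joint would pass 70% of its speed; a pose out of reach is approached as far as the arm can. A call is refused whole if a number of a shift passes 1 or a number of a turn 1, either way. A call with a gripper value outside its range is refused whole. "fingers" is the finger opening in mm, from 0 to 85.4, set as the call begins (left out, the last holds). The fingers move at their own pace and stop on an object; "squeeze" is the grip in N (left out, the last holds). Time passes only in rows, so rows that do not move let the fingers close. It gives the time, the measured TCP pose, the force, the opening and the grip force at its end, in the units of the state.
- ctrl.sense(): the state, without advancing time (a new reading comes with each control period).
- eyes.capture(name): name is "side" or "top"; returns a dict with "frame" (480x640x3 uint8, blue, green, red), "fx", "fy", "cx", "cy" (pixels), "R" (3x3) and "t" (3): a world point X has camera coordinates R X + t. Camera axes: x right, y down, z forward; pixel columns grow to the right and rows downward; lengths in mm; the calibration is good to about 2 mm. A picture is of the moment at which its call begins. There is no depth.
- finish_job(): hands the job in; it is judged then, once.
Trained networks look in the newest picture that a camera, given by its name, has taken for a name from the list of things; names that differ only in an ending like _2 or _b are one class to them, and where a whole thing is asked for, a point or a joint stands for the part that bears it (a point fixed in the world has none). Each returns a list of dicts, best first, with "p" (0 to 1); they miss things now and then, are a little off and sometimes report something else, mostly with a low value. They report only what shows in the picture. A call takes as long as a camera call. They do not tell look-alikes from the thing itself.
- eyes.cut_out(camera, label): "mask" (480x640 bool, what is visible of it).
- eyes.landmark_of(camera, label): "point" ([x, y, z] in mm, in the coordinates of the camera as it stood for that picture, good to about 4 mm: a listed point, or the origin of a listed thing).
The state is a dict: "time_s": time; "joints": joint angles; "dq": joint speeds; "tau": joint torques, N m; "eef_pos": TCP position; "ee_rot": TCP orientation; "force": force on the tool from outside, world axes, zero at the start; "wrist_torque": the same for the moment, N m; "grip_width": opening from 0.0 (shut) to 1.0 (fully open); "grip_force": force on a finger pad.
Only numpy, scipy, OpenCV 4.12 (cv2) and the standard library are available. Lean on these libraries where they do the work, as an engineer would, in place of code of your own. Each camera call takes 0.05 s, during which the arm holds its last target. There are 200 camera calls.

## Task

One of the three cameras lying lens-up on the bench has the shutter tester's sensor (the puck with the grip block) sitting on its lens; the other two wear lens caps. With the sensor still on that lens, fire that camera by pushing the recessed release button beside its lens all the way down with the probe and holding it for a moment, then hang the probe back upright in its stand and set the sensor down gently, flat, in its tray. Do not press the release of a camera that does not have the sensor on its lens, and do not shift the caps, the film cassettes or the spare lens.

Things in the scene. Friction and masses are not known exactly. Their poses are not given: they have to be found in the camera images.
- probe: Hand probe, a stylus that stands upright, tip down, in its stand at the start; 125 mm long, 70 g. Origin at the tip's end, z along it towards the handle. From the origin up: steel tip 5 mm diameter to 30 mm, widening to a shaft 12 mm diameter from 36 to 62 mm, collar 28 mm diameter from 62 to 67 mm, black square handle 14 x 14 mm (sides along x and y) from 67 to 125 mm.
- stand: Aluminium block 60 x 60 x 75 mm high, fixed, origin under its centre. A vertical 19 mm hole goes through its middle; the probe hangs in it with its collar resting on the top face, so its tip is 13 mm above the bench.
- sensor: The shutter tester's wireless sensor: a black puck 54 mm diameter, 12 mm high, with a grey upright grip block on top, 36 mm along x, 18 mm along y, reaching from 12 to 39 mm above the origin. Origin under the puck's centre, z up. 70 g. It starts flat on the lens of one of the cameras.
- tray: The sensor's tray: low square open aluminium tray 94 x 94 mm outside, walls 5 mm thick and 14 mm high, floor 5 mm thick, fixed on the bench. Origin under its centre.
- camera_a: One of three like cameras lying on its back, lens up, fast on a steel plate 110 x 145 mm. Origin on the bench under the lens axis, x towards the camera's top (prism hump), z up. Front face (rubber-covered, 82 along x by 134 mm along y) 42 mm above the bench; lens barrel 57 mm diameter on the origin's axis, its flat front end 72 mm above the bench; release socket at x -12, y +46 mm.
- lens_a (a point): Centre of the flat front end of camera_a's lens (72 mm above the bench); a cap or the sensor rests on it.
- socket_a (a point): Centre of the mouth of camera_a's release socket, a steel collar 20 mm outside, 12 mm inside diameter, its mouth 54 mm above the bench. The brass release button (11 mm diameter) lies 6 mm below the mouth and has 4 mm of spring travel, straight down; fully down takes about 4 N.
- release_a (a joint): Travel of camera_a's release button: 0 at rest, 0.004 m fully pressed.
- camera_b: One of three like cameras lying on its back, lens up, fast on a steel plate 110 x 145 mm. Origin on the bench under the lens axis, x towards the camera's top (prism hump), z up. Front face (rubber-covered, 82 along x by 134 mm along y) 42 mm above the bench; lens barrel 57 mm diameter on the origin's axis, its flat front end 72 mm above the bench; release socket at x -12, y +46 mm.
- lens_b (a point): Centre of the flat front end of camera_b's lens (72 mm above the bench); a cap or the sensor rests on it.
- socket_b (a point): Centre of the mouth of camera_b's release socket, a steel collar 20 mm outside, 12 mm inside diameter, its mouth 54 mm above the bench. The brass release button (11 mm diameter) lies 6 mm below the mouth and has 4 mm of spring travel, straight down; fully down takes about 4 N.
- release_b (a joint): Travel of camera_b's release button: 0 at rest, 0.004 m fully pressed.
- camera_c: One of three like cameras lying on its back, lens up, fast on a steel plate 110 x 145 mm. Origin on the bench under the lens axis, x towards the camera's top (prism hump), z up. Front face (rubber-covered, 82 along x by 134 mm along y) 42 mm above the bench; lens barrel 57 mm diameter on the origin's axis, its flat front end 72 mm above the bench; release socket at x -12, y +46 mm.
- lens_c (a point): Centre of the flat front end of camera_c's lens (72 mm above the bench); a cap or the sensor rests on it.
- socket_c (a point): Centre of the mouth of camera_c's release socket, a steel collar 20 mm outside, 12 mm inside diameter, its mouth 54 mm above the bench. The brass release button (11 mm diameter) lies 6 mm below the mouth and has 4 mm of spring travel, straight down; fully down takes about 4 N.
- release_c (a joint): Travel of camera_c's release button: 0 at rest, 0.004 m fully pressed.
- cap_1: Black lens cap, flat disc 58 mm diameter, 8 mm high, resting loose on one of the other lenses. Origin under its centre.
- cap_2: Black lens cap, flat disc 58 mm diameter, 8 mm high, resting loose on one of the other lenses. Origin under its centre.
- film_1: Bystander: film cassette standing upright, 26 mm diameter, 48 mm high. Origin under its centre.
- film_2: Bystander: film cassette standing upright, 26 mm diameter, 48 mm high. Origin under its centre.
- spare_lens: Bystander: spare lens standing upright, 61 mm diameter, 50 mm high. Origin under its centre.
Things that resemble listed ones, but are neither listed nor needed, are in the scene too. Leave any pink look-alike of the probe alone.

How it is judged (in metres and radians):
On the way:
1. the release of the camera with the sensor on its lens is pushed down at least 3 of its 4 mm with the probe, while the sensor is still on that lens (((value of joint release_a above 0.003 m and contact force between probe and camera_a above 0.5 N and distance between sensor and lens_a below 0.015 m) or (value of joint release_b above 0.003 m and contact force between probe and camera_b above 0.5 N and distance between sensor and lens_b below 0.015 m) or (value of joint release_c above 0.003 m and contact force between probe and camera_c above 0.5 N and distance between sensor and lens_c below 0.015 m))), for 0.1 s.
At the end, for the whole second after the job is handed in: Probe upright in its stand, collar on the block (within 7 mm of the axis, 4 mm in height, 0.1 rad); sensor flat on the tray floor (within 30 mm of its centre, 3 mm of the floor, 0.08 rad); both at rest; releases sprung back; caps within 10 mm of where they were (horizontal distance between probe and stand below 0.007 m and z of probe in the frame of stand below 0.017 m and angle between probe's own z axis and vertical below 0.1 rad and linear speed of each of probe, sensor below 0.02 m/s and horizontal distance between sensor and tray below 0.03 m and z of sensor in the frame of tray below 0.008 m and angle between sensor's own z axis and vertical below 0.08 rad and value of joint each of release_a, release_b, release_c below 0.001 m and distance of each of cap_1, cap_2 from where it was at the start of the episode below 0.01 m); the robot touches nothing.
It fails at once if a release is pressed on a camera that does not have the sensor on its lens ((value of joint release_a above 0.0015 m and distance between sensor and lens_a above 0.03 m) or (value of joint release_b above 0.0015 m and distance between sensor and lens_b above 0.03 m) or (value of joint release_c above 0.0015 m and distance between sensor and lens_c above 0.03 m)).
It fails at once if a lens cap is shifted by more than 10 mm (distance of any of cap_1, cap_2 from where it was at the start of the episode above 0.01 m).
It fails at once if the film cassettes or the spare lens are shifted by more than 30 mm (distance of any of film_1, film_2, spare_lens from where it was at the start of the episode above 0.03 m).
It fails at once if the sensor is dropped (out of the fingers and moving faster than 0.6 m/s, a fall of about 20 mm) (linear speed of sensor above 0.6 m/s and contact force between the fingers and sensor below 0.1 N).
It also fails if it takes over 67 s, if anything falls off the work surface, if the arm or the gripper's body presses on something with over 40 N, if the wrist force passes 120 N, or if a joint passes its speed limit or range.

## Working session

There is one attempt and no reset: what is moved stays moved. The work goes in short steps, Python scripts to look and compute and a tool call to move; the robot and the scene stay as the last step left them, time stands still between calls to the robot, and variables do not carry over. Pictures are saved under pics/ and viewed, at most 10 in all, crops included, and the job is handed in when it is done.

Besides the shell and the picture viewer there is one more tool, called as name(argument=value, ...) on one line, values as JSON. step_arm: Moves the arm, as the interface text tells. Its arguments: {"type":"object","properties":{"increments":{"type":"array"},"fingers":{"type":"number"},"squeeze":{"type":"number"}},"required":["increments"]}

```bash
mkdir -p pics; cat > h.py <<'E'
import numpy as np, cv2
from rig import ctrl, eyes, finish_job
def cap(n,save=None):
    c=eyes.capture(n)
    if save: cv2.imwrite('pics/'+save,c['frame'])
    c['R']=np.array(c['R']);c['t']=np.array(c['t']).ravel()
    return c
def world(c,p): return c['R'].T@(np.array(p)-c['t'])
def pix(c,X):
    q=c['R']@np.array(X,float)+c['t'];return np.array([c['fx']*q[0]/q[2]+c['cx'],c['fy']*q[1]/q[2]+c['cy']])
def ray(c,uv,z):
    d=c['R'].T@np.array([(uv[0]-c['cx'])/c['fx'],(uv[1]-c['cy'])/c['fy'],1]);o=-c['R'].T@c['t']
    return o+d*(z-o[2])/d[2]
E
cat > a.py <<'E'
from h import *
for n in ['top','side']:
    c=cap(n,n+'0.png'); print(n,'cam at',(-c['R'].T@c['t']).round(),'fx',c['fx'])
    for l in ['probe','stand','sensor','tray','camera_a','socket_a','lens_a','cap_1','film_1','spare_lens']:
        for d in eyes.landmark_of(n,l):
            if d['p']>.2: w=world(c,d['point']);print(n,l,round(d['p'],2),w.round(1),pix(c,w).round())
s=ctrl.sense();print(s)
E
python3 a.py
```

```text
top cam at [ 392.   -2. 1055.] fx 493.78612085748216
top probe 0.7 [ 403.8 -291.5   -0.6] [454. 318.]
top probe 0.69 [ 3.969e+02 -1.291e+02 -2.000e-01] [377. 321.]
top probe 0.53 [ 391.7 -213.6    9.2] [418. 324.]
top probe 0.48 [ 588.  -217.2   70.3] [424. 226.]
top stand 0.9 [ 381.2 -216.7    0.6] [419. 329.]
top stand 0.71 [529.9 -15.2  76.4] [324. 252.]
top stand 0.49 [611.7 280.5  58.3] [181. 212.]
top stand 0.36 [ 588.5 -221.3    2.3] [419. 232.]
top sensor 0.86 [617.8 234.2  73.5] [202. 208.]
top tray 0.34 [417.2  48.2   4.1] [293. 310.]
top tray 0.3 [529.2 -22.4  69.8] [328. 253.]
top tray 0.22 [530.3 -15.8  72.1] [325. 252.]
top camera_a 0.91 [6.122e+02 2.348e+02 1.000e-01] [210. 218.]
top camera_a 0.69 [530.9 -19.7   1.1] [326. 257.]
top camera_a 0.66 [ 589.8 -221.7    3.7] [419. 231.]
top camera_a 0.54 [381.8 262.3  -1.8] [191. 325.]
top socket_a 0.9 [612.6 279.   58.5] [182. 212.]
top socket_a 0.77 [ 576.5 -174.7   49.6] [401. 233.]
top socket_a 0.55 [530.8  29.1  54.3] [302. 253.]
top lens_a 0.95 [618.2 230.5  71.9] [204. 208.]
top lens_a 0.82 [530.3 -18.7  75.2] [326. 2
[... 1578 characters left out ...]
 1.1, 'joints': array([-1.38536787e+00,  3.12864703e-01,  1.49766361e+00,  1.90189510e-05,
        1.33098811e+00, -2.23426083e-01]), 'dq': array([-6.01619541e-05, -1.58352719e-03,  1.73594283e-03, -9.77794449e-04,
       -1.28233826e-03, -4.55328921e-04]), 'tau': array([-9.33862539e-04, -4.12170982e+01, -2.59902352e+01, -3.06565653e-04,
        5.61877878e-04, -1.62503704e-05]), 'eef_pos': array([ 208.70240531, -481.75715325,  256.32596015]), 'ee_rot': array([3.82834892e-05, 9.79177871e-01, 2.03004175e-01, 8.51167303e-06]), 'force': array([ 0.38863228, -0.65855842, -0.05573049]), 'wrist_torque': array([0.01230229, 0.07452743, 0.04902804]), 'grip_force': 0.0, 'grip_width': 1.000285868133732}
```

View pics/top0.png

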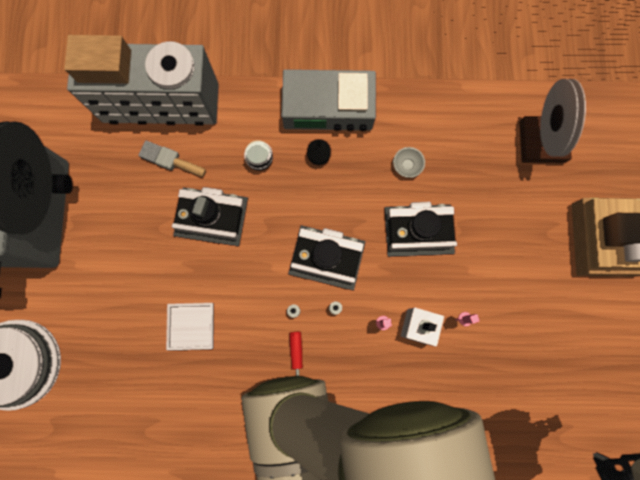

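View pics/side0.png

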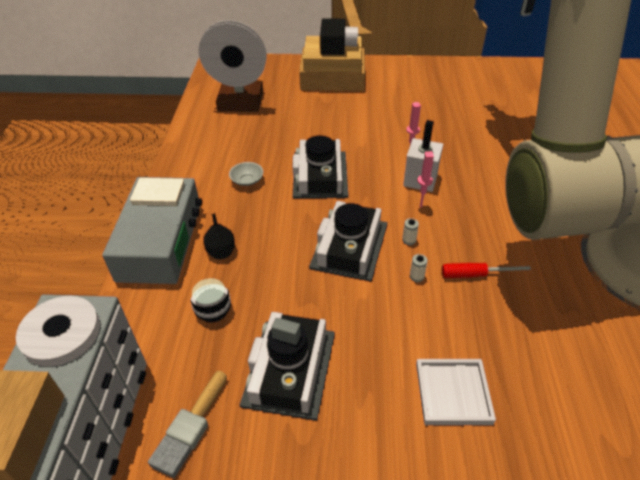

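The sensor is on the left camera: top (205,208), side (287,335). The other two, at top (327,255) and (427,225), wear caps. There are three candidates for the probe:
- Pink at top (384,323).
- Pink at top (469,319).
- Black, in the aluminium stand, at top (427,326) and side (427,135). This one fits the description.

I'll confirm with an enlarged crop.

```bash
cat > b.py <<'E'
import cv2,numpy as np
t=cv2.imread('pics/top0.png');s=cv2.imread('pics/side0.png')
f=lambda i,x,y:cv2.resize(i[y:y+75,x:x+100],(400,300),interpolation=cv2.INTER_CUBIC)
cv2.imwrite('pics/crop1.png',np.vstack([np.hstack([f(t,375,290),f(s,375,100)]),np.hstack([f(t,160,180),f(s,240,315)])]))
E
python3 b.py
```

```text
(no output)
```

View pics/crop1.png

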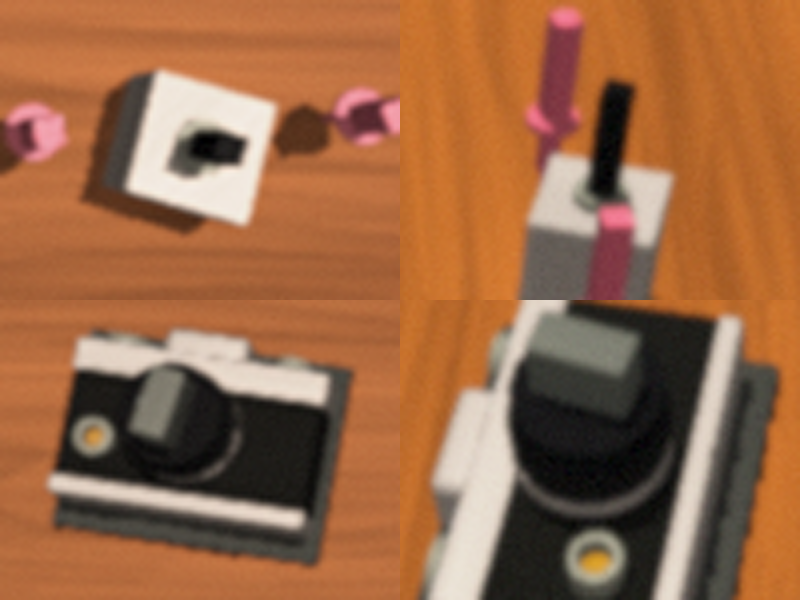

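The crop confirms it: the black square handle is in the aluminium block, with a pink look-alike on each side. The sensor's grey block sits on the left camera, whose release collar is at about top (183,214) and side (289,380).

```bash
cat > c.py <<'E'
from h import *
T=cap('top');S=cap('side')
ct=lambda o,ps:[np.array([(p[0]+.5)/4-.5+o[0],(p[1]+.5)/4-.5+o[1]]) for p in ps]
def tri(a,b):
    A=[];B=[]
    for c,uv in((T,a),(S,b)):
        P=np.hstack([c['R'],c['t'][:,None]]);K=np.array([[c['fx'],0,c['cx']],[0,c['fy'],c['cy']],[0,0,1]]);P=K@P
        for i in(0,1): r=uv[i]*P[2]-P[i];r=r/np.linalg.norm(r[:3]);A.append(r[:3]);B.append(-r[3])
    return np.linalg.lstsq(np.array(A),np.array(B),rcond=None)[0]
def rep(n,tp,sp,z):
    t=np.mean([ray(T,p,z)for p in tp],0);s=np.mean([ray(S,p,z)for p in sp],0)
    print(n,'top',t.round(1),'side',s.round(1),'tri',tri(np.mean(tp,0),np.mean(sp,0)).round(1))
    for c,P in((T,tp),(S,sp)):
        if len(P)==4:
            q=np.array([ray(c,p,z)[:2] for p in P]);d=np.roll(q,-1,0)-q;print('  edges',np.linalg.norm(d,axis=1).round(1),np.degrees(np.arctan2(d[:,1],d[:,0])).round(1))
rep('socket',ct((160,180),[(93,136.5)]),ct((240,315),[(197,260)]),54)
rep('stand',ct((375,290),[(157,70),(276,103),(247,226),(127,190)]),ct((375,100),[(152,153),(273,173),(248,248),(127,223)]),75)
rep('block',ct((160,180),[(158,68),(188,70),(165,140),(130,132)]),ct((240,315),[(143,14),(240,35),(232,70),(130,45)]),111)
rep('probetop',ct((375,290),[(233,148)]),ct((375,100),[(220,86)]),138)
# fine fits: grey blob & dark handle by colour
for c,n,(x,y),z in((T,'T',(160,180),111),(S,'S',(240,315),111)):
    m=eyes.cut_out('top' if n=='T' else 'side','tray')
    if m: 
        ys,xs=np.nonzero(m[0]['mask']);q=np.array([ray(c,p,14)[:2] for p in zip(xs,ys)]).astype(np.float32);print('tray',n,round(m[0]['p'],2),cv2.minAreaRect(q))
for n,c in(('top',T),('side',S)):
    for l in('sensor','camera_a','tray','stand','lens_a'):
        for d in eyes.landmark_of(n,l)[:1]:print(n,l,round(d['p'],2),world(c,d['point']).round(1))
E
python3 c.py
```

```text
socket top [609.7 278.4  54. ] side [610.5 280.5  54. ] tri [610.5 279.1  51.4]
stand top [ 386.6 -214.2   75. ] side [ 387.6 -214.7   75. ] tri [ 387.  -214.4   74.7]
  edges [60.1 61.4 60.4 60.3] [-104.7  165.1   74.2  -15.1]
  edges [60.1 63.6 58.6 60.3] [ 165.6   72.9  -17.5 -105.6]
block top [614.8 230.5 111. ] side [615.4 232.2 111. ] tri [615.4 231.  109.1]
  edges [14.8 36.6 17.7 34.5] [-93.1 165.   77.8 -20.3]
  edges [34.  14.1 35.6 13. ] [ 167.5   83.4  -14.1 -103.4]
probetop top [ 386.6 -214.8  138. ] side [ 386.1 -216.3  138. ] tri [ 386.5 -214.5  139.2]
tray T 0.8 ((380.7125549316406, 261.0769958496094), (97.96392822265625, 99.34231567382812), 3.3163771629333496)
tray S 0.77 ((383.1593017578125, 265.3724365234375), (98.3663558959961, 99.70532989501953), 2.144052267074585)
top sensor 0.77 [618.2 234.7  71.1]
top camera_a 0.79 [6.139e+02 2.380e+02 1.000e-01]
top tray 0.77 [382.9 263.8  -0.5]
top stand 0.73 [ 384.7 -219.     1.3]
top lens_a 0.95 [ 588.6 -219.7   73.1]
side sensor 0.92 [618.2 231.6  70.8]
side camera_a 0.97 [614.1 236.3  -3.8]
side tray 0.61 [ 593.4 -223.9   73. ]
side stand 0.94 [ 386.6 -212.3    0.8]
side lens_a 0.83 [617.2 231.1  72.9]
```

step_arm(increments=[{"wz":-1},{"wz":-1},{"wz":-1},{"wz":-1},{"wz":-1}], fingers=60)

```text
invalid input at $.increments[0]: expected keys dx, dy, dz, wx, wy, wz
```

step_arm(increments=[{"wz":-1},{"wz":-1},{"wz":-1},{"wz":-0.6},{"dx":1,"dy":0.4}])

```text
invalid input at $.increments[0]: expected keys dx, dy, dz, wx, wy, wz
```

step_arm(increments=[{"dx":1,"dy":0.4},{"dx":1,"dy":0.4},{"dx":1,"dy":0.4},{"dx":1,"dy":0.4},{"dx":1,"dy":0.4}])

```text
invalid input at $.increments[0]: expected keys dx, dy, dz, wx, wy, wz
```

step_arm(increments=[{"dx":1,"dy":0.4},{"dx":1,"dy":0.4},{"dx":1,"dy":0.4},{"dx":1,"dy":0.4},{"dx":1,"dy":0.4}])

```text
invalid input at $.increments[0]: expected keys dx, dy, dz, wx, wy, wz
```

```bash
cat > d.py <<'E'
# usage: d.py x y z phi -> remaining delta in tool units
import sys
from h import *
from scipy.spatial.transform import Rotation as Ro
s=ctrl.sense();q=s['ee_rot'];R=Ro.from_quat([q[1],q[2],q[3],q[0]]).as_matrix()
x,y,z,phi=map(float,sys.argv[1:5]);p=np.radians(phi)
G=np.array([[np.cos(p),np.sin(p),0],[np.sin(p),-np.cos(p),0],[0,0,-1]]).T.T
print('pos',s['eef_pos'].round(1),'t',s['time_s'],'F',s['force'].round(1),'grip',s['grip_force'],s['grip_width'])
print('shift units',(R.T@(np.array([x,y,z])-s['eef_pos'])/25).round(2),'turn units',(np.degrees(Ro.from_matrix(R.T@G).as_rotvec())/6).round(2))
E
python3 d.py 387 -214.5 118 75
```

```text
pos [ 208.7 -481.8  256.3] t 1.8 F [-0.4  0.1 -0.2] grip 0.0 1.0015769261072545
shift units [10.79 -6.97  5.53] turn units [-0.   0.  -8.6]
```

All six keys are needed in each row.

step_arm(increments=[{"dx":0,"dy":0,"dz":0,"wx":0,"wy":0,"wz":-1},{"dx":0,"dy":0,"dz":0,"wx":0,"wy":0,"wz":-1},{"dx":0,"dy":0,"dz":0,"wx":0,"wy":0,"wz":-1},{"dx":0,"dy":0,"dz":0,"wx":0,"wy":0,"wz":-1},{"dx":0,"dy":0,"dz":0,"wx":0,"wy":0,"wz":-1}], fingers=60)

```text
time_s: 2.3
eef_pos: [208.7, -481.8, 256.3]
ee_rot: [0.0, 0.892, 0.451, 0.0]
force: [-0.6, -0.2, -0.4]
grip_width: 0.703
grip_force: 0.0
```

step_arm(increments=[{"dx":0,"dy":0,"dz":0,"wx":0,"wy":0,"wz":-1},{"dx":0,"dy":0,"dz":0,"wx":0,"wy":0,"wz":-1},{"dx":0,"dy":0,"dz":0,"wx":0,"wy":0,"wz":-1},{"dx":0,"dy":0,"dz":0,"wx":0,"wy":0,"wz":-0.6},{"dx":1,"dy":0.3,"dz":0,"wx":0,"wy":0,"wz":0}])

```text
time_s: 2.8
eef_pos: [221.5, -460.6, 256.0]
ee_rot: [0.0, 0.793, 0.609, -0.0]
force: [-0.1, -0.1, -1.0]
grip_width: 0.701
grip_force: 0.0
```

step_arm(increments=[{"dx":1,"dy":0.3,"dz":0,"wx":0,"wy":0,"wz":0},{"dx":1,"dy":0.3,"dz":0,"wx":0,"wy":0,"wz":0},{"dx":1,"dy":0.3,"dz":0,"wx":0,"wy":0,"wz":0},{"dx":1,"dy":0.3,"dz":0,"wx":0,"wy":0,"wz":0},{"dx":1,"dy":0.3,"dz":0,"wx":0,"wy":0,"wz":0}])

```text
time_s: 3.3
eef_pos: [291.4, -347.5, 256.4]
ee_rot: [0.0, 0.793, 0.609, -0.0]
force: [0.6, 0.0, 0.4]
grip_width: 0.704
grip_force: 0.0
```

step_arm(increments=[{"dx":1,"dy":0.4,"dz":0,"wx":0,"wy":0,"wz":0},{"dx":1,"dy":0.4,"dz":0,"wx":0,"wy":0,"wz":0},{"dx":1,"dy":0.4,"dz":0,"wx":0,"wy":0,"wz":0},{"dx":1,"dy":0.4,"dz":0,"wx":0,"wy":0,"wz":0},{"dx":1,"dy":0.4,"dz":0,"wx":0,"wy":0,"wz":0}])

```text
time_s: 3.8
eef_pos: [372.1, -239.7, 256.4]
ee_rot: [0.0, 0.793, 0.609, 0.0]
force: [0.2, -0.7, 1.0]
grip_width: 0.703
grip_force: 0.0
```

```bash
python3 d.py 387 -214.5 118 75
```

```text
pos [ 372.1 -239.7  256.4] t 3.8 F [ 0.2 -0.7  1. ] grip 0.0 0.7025843566959196
shift units [1.13 0.31 5.54] turn units [0. 0. 0.]
```

step_arm(increments=[{"dx":0.57,"dy":0.16,"dz":0,"wx":0,"wy":0,"wz":0},{"dx":0.56,"dy":0.15,"dz":0,"wx":0,"wy":0,"wz":0},{"dx":0,"dy":0,"dz":0.8,"wx":0,"wy":0,"wz":0},{"dx":0,"dy":0,"dz":0.8,"wx":0,"wy":0,"wz":0},{"dx":0,"dy":0,"dz":0.8,"wx":0,"wy":0,"wz":0}])

```text
time_s: 4.3
eef_pos: [386.4, -215.2, 195.7]
ee_rot: [0.0, 0.793, 0.609, 0.0]
force: [0.3, 0.3, 0.0]
grip_width: 0.702
grip_force: 0.0
```

step_arm(increments=[{"dx":0,"dy":0,"dz":0.8,"wx":0,"wy":0,"wz":0},{"dx":0,"dy":0,"dz":0.8,"wx":0,"wy":0,"wz":0},{"dx":0,"dy":0,"dz":0.8,"wx":0,"wy":0,"wz":0},{"dx":0,"dy":0,"dz":0.7,"wx":0,"wy":0,"wz":0},{"dx":0,"dy":0,"dz":0,"wx":0,"wy":0,"wz":0}])

```text
time_s: 4.8
eef_pos: [385.6, -214.7, 117.3]
ee_rot: [-0.002, 0.793, 0.609, -0.0]
force: [-0.4, -0.5, 1.4]
grip_width: 0.699
grip_force: 0.0
```

step_arm(increments=[{"dx":0,"dy":0,"dz":0,"wx":0,"wy":0,"wz":0},{"dx":0,"dy":0,"dz":0,"wx":0,"wy":0,"wz":0},{"dx":0,"dy":0,"dz":0,"wx":0,"wy":0,"wz":0},{"dx":0,"dy":0,"dz":0,"wx":0,"wy":0,"wz":0},{"dx":0,"dy":0,"dz":0,"wx":0,"wy":0,"wz":0}], fingers=0, squeeze=50)

```text
time_s: 5.3
eef_pos: [386.6, -215.6, 119.7]
ee_rot: [0.001, 0.793, 0.609, 0.0]
force: [-0.7, 0.9, 6.9]
grip_width: 0.154
grip_force: 48.9
```

```bash
python3 d.py 387 -214.5 118 75
```

```text
pos [ 386.6 -215.6  119.7] t 5.3 F [-0.7  0.9  6.9] grip 48.92067074775696 0.15357101230378647
shift units [0.05 0.   0.07] turn units [0.01 0.01 0.  ]
```

step_arm(increments=[{"dx":0,"dy":0,"dz":-0.5,"wx":0,"wy":0,"wz":0},{"dx":0,"dy":0,"dz":-0.8,"wx":0,"wy":0,"wz":0},{"dx":0,"dy":0,"dz":-0.8,"wx":0,"wy":0,"wz":0},{"dx":0,"dy":0,"dz":-0.8,"wx":0,"wy":0,"wz":0},{"dx":0,"dy":0,"dz":-0.8,"wx":0,"wy":0,"wz":0}])

```text
time_s: 5.8
eef_pos: [386.2, -215.2, 212.3]
ee_rot: [0.0, 0.793, 0.609, 0.0]
force: [0.5, 0.7, -1.5]
grip_width: 0.154
grip_force: 48.7
```

step_arm(increments=[{"dx":0,"dy":0,"dz":-0.8,"wx":0,"wy":0,"wz":0},{"dx":0,"dy":0,"dz":-0.8,"wx":0,"wy":0,"wz":0},{"dx":0,"dy":0,"dz":-0.6,"wx":0,"wy":0,"wz":0},{"dx":0,"dy":0,"dz":0,"wx":0,"wy":0,"wz":0},{"dx":0,"dy":0,"dz":0,"wx":0,"wy":0,"wz":0}])

```text
time_s: 6.3
eef_pos: [386.1, -215.2, 265.8]
ee_rot: [-0.0, 0.793, 0.609, -0.0]
force: [0.4, 0.1, -0.6]
grip_width: 0.154
grip_force: 48.7
```

```bash
python3 d.py 610 279.5 257 75; python3 - <<'E'
from h import *
for n in('top','side'):
    c=cap(n,n+'1.png');p=ctrl.sense()['eef_pos']
    print(n,'exp tip',pix(c,p-[0,0,106.7]).round(1),'collar',pix(c,p-[0,0,42]).round(1))
    for d in eyes.landmark_of(n,'probe'):print(round(d['p'],2),world(c,d['point']).round(1))
i=cv2.imread('pics/top1.png');s=cv2.imread('pics/side1.png')
f=lambda i,x,y:cv2.resize(i[y:y+100,x:x+100],(400,400),interpolation=cv2.INTER_CUBIC)
cv2.imwrite('pics/crop2.png',np.hstack([f(i,375,270),f(s,375,50)]))
E
```

```text
pos [ 386.1 -215.2  265.8] t 6.3 F [ 0.4  0.1 -0.6] grip 48.731845021247864 0.1536981127087731
shift units [21.43  3.54  0.36] turn units [-0. -0.  0.]
top exp tip [435.7 327.1] collar [445.  327.4]
0.7 [ 378.4 -116.    22.4]
0.26 [ 587.5 -218.2   69.5]
side exp tip [431.2 111.8] collar [436.2  79.8]
0.71 [ 384.3 -211.8  160.6]
0.69 [ 374.1 -120.4   26.4]
```

View pics/crop2.png

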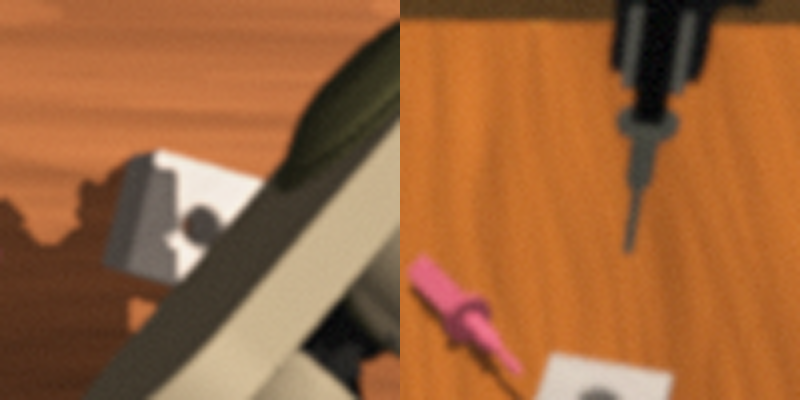

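The probe is held upright: its tip is at side (431.6,112), and I predicted (431.2,111.8). A pink look-alike looks tilted, so I'll check the whole side picture.

View pics/side1.png

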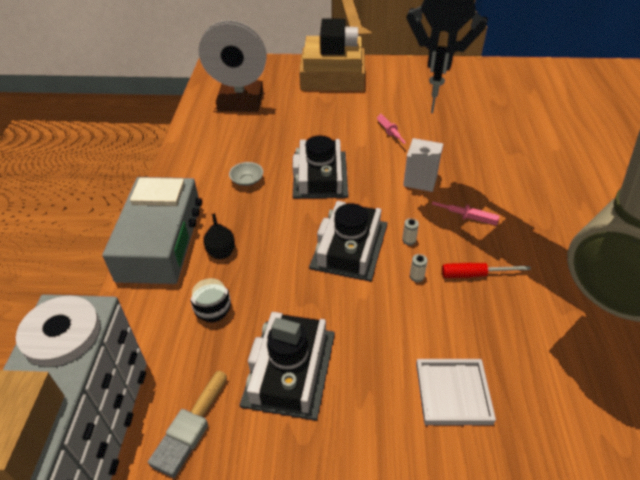

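Both pink look-alikes stood free on their tips and have toppled, away from anything that matters. I'll leave them. Next, carry the probe to the sensor camera.

step_arm(increments=[{"dx":0.6,"dy":0.15,"dz":0,"wx":0,"wy":0,"wz":0},{"dx":1,"dy":0.15,"dz":0,"wx":0,"wy":0,"wz":0},{"dx":1,"dy":0.15,"dz":0,"wx":0,"wy":0,"wz":0},{"dx":1,"dy":0.15,"dz":0,"wx":0,"wy":0,"wz":0},{"dx":1,"dy":0.15,"dz":0,"wx":0,"wy":0,"wz":0}])

```text
time_s: 7.0
eef_pos: [434.3, -108.1, 265.8]
ee_rot: [-0.0, 0.793, 0.609, -0.0]
force: [-0.2, 0.3, -0.6]
grip_width: 0.152
grip_force: 48.7
```

step_arm(increments=[{"dx":1,"dy":0.15,"dz":0,"wx":0,"wy":0,"wz":0},{"dx":1,"dy":0.15,"dz":0,"wx":0,"wy":0,"wz":0},{"dx":1,"dy":0.15,"dz":0,"wx":0,"wy":0,"wz":0},{"dx":1,"dy":0.15,"dz":0,"wx":0,"wy":0,"wz":0},{"dx":1,"dy":0.15,"dz":0,"wx":0,"wy":0,"wz":0}])

```text
time_s: 7.5
eef_pos: [484.8, 7.9, 265.7]
ee_rot: [-0.0, 0.793, 0.609, -0.0]
force: [1.1, 0.0, -0.1]
grip_width: 0.154
grip_force: 48.7
```

step_arm(increments=[{"dx":1,"dy":0.15,"dz":0,"wx":0,"wy":0,"wz":0},{"dx":1,"dy":0.15,"dz":0,"wx":0,"wy":0,"wz":0},{"dx":1,"dy":0.15,"dz":0,"wx":0,"wy":0,"wz":0},{"dx":1,"dy":0.15,"dz":0,"wx":0,"wy":0,"wz":0},{"dx":1,"dy":0.15,"dz":0,"wx":0,"wy":0,"wz":0}])

```text
time_s: 8.0
eef_pos: [535.2, 123.7, 265.6]
ee_rot: [-0.0, 0.793, 0.609, -0.0]
force: [0.2, 0.4, -1.4]
grip_width: 0.158
grip_force: 48.7
```

step_arm(increments=[{"dx":1,"dy":0.2,"dz":0,"wx":0,"wy":0,"wz":0},{"dx":1,"dy":0.2,"dz":0,"wx":0,"wy":0,"wz":0},{"dx":1,"dy":0.2,"dz":0,"wx":0,"wy":0,"wz":0},{"dx":1,"dy":0.2,"dz":0,"wx":0,"wy":0,"wz":0},{"dx":1,"dy":0.2,"dz":0,"wx":0,"wy":0,"wz":0}])

```text
time_s: 8.5
eef_pos: [591.7, 238.0, 265.4]
ee_rot: [-0.0, 0.793, 0.609, -0.001]
force: [-0.3, -0.3, -0.5]
grip_width: 0.156
grip_force: 48.7
```

```bash
python3 d.py 610.2 279.3 187 75
```

```text
pos [591.7 238.  265.4] t 8.5 F [-0.3 -0.3 -0.5] grip 48.73147487640381 0.15636650215583503
shift units [1.79 0.29 3.14] turn units [-0.01  0.01  0.  ]
```

step_arm(increments=[{"dx":0.9,"dy":0.15,"dz":0,"wx":0,"wy":0,"wz":0},{"dx":0.89,"dy":0.14,"dz":0,"wx":0,"wy":0,"wz":0},{"dx":0,"dy":0,"dz":0.8,"wx":0,"wy":0,"wz":0},{"dx":0,"dy":0,"dz":0.8,"wx":0,"wy":0,"wz":0},{"dx":0,"dy":0,"dz":0.8,"wx":0,"wy":0,"wz":0}])

```text
time_s: 9.0
eef_pos: [609.8, 278.5, 204.5]
ee_rot: [-0.0, 0.793, 0.609, -0.001]
force: [-0.1, 0.5, -0.5]
grip_width: 0.154
grip_force: 48.9
```

step_arm(increments=[{"dx":0,"dy":0,"dz":0.8,"wx":0,"wy":0,"wz":0},{"dx":0,"dy":0,"dz":0.6,"wx":0,"wy":0,"wz":0},{"dx":0,"dy":0,"dz":0,"wx":0,"wy":0,"wz":0},{"dx":0,"dy":0,"dz":0,"wx":0,"wy":0,"wz":0}])

```text
time_s: 9.4
eef_pos: [610.1, 278.4, 171.3]
ee_rot: [-0.0, 0.793, 0.609, -0.0]
force: [0.4, 0.0, 0.1]
grip_width: 0.151
grip_force: 48.9
```

```bash
python3 d.py 610.2 279.3 150.7 75; python3 - <<'E'
from h import *
for n in('top','side'):
    c=cap(n,n+'2.png');p=ctrl.sense()['eef_pos']
    print(n,'exp tip',pix(c,p-[0,0,106.7]).round(1),'socket',pix(c,[610.2,279.3,54]).round(1))
i=cv2.imread('pics/top2.png');s=cv2.imread('pics/side2.png')
f=lambda i,x,y:cv2.resize(i[y:y+80,x:x+80],(400,400),interpolation=cv2.INTER_CUBIC)
cv2.imwrite('pics/crop3.png',np.hstack([f(i,150,170),f(s,250,330)]))
E
```

```text
pos [610.1 278.4 171.3] t 9.4 F [0.4 0.  0.1] grip 48.90426993370056 0.15140983115565362
shift units [ 0.04 -0.    0.83] turn units [-0.  0.  0.]
top exp tip [181.4 212.3] socket [182.4 213.5]
side exp tip [288.7 373.7] socket [289.2 378.8]
```

View pics/crop3.png

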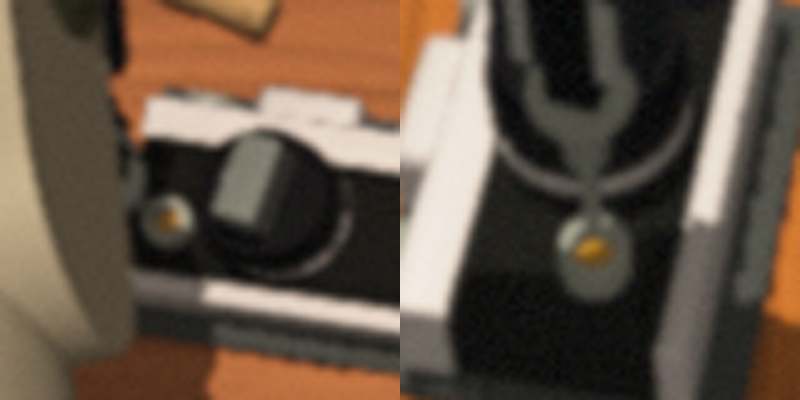

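In the crop the tip is right above the collar mouth in both views. I'll press slowly and watch the force.

step_arm(increments=[{"dx":0,"dy":0,"dz":0.2,"wx":0,"wy":0,"wz":0},{"dx":0,"dy":0,"dz":0.2,"wx":0,"wy":0,"wz":0},{"dx":0,"dy":0,"dz":0.2,"wx":0,"wy":0,"wz":0},{"dx":0,"dy":0,"dz":0.1,"wx":0,"wy":0,"wz":0}])

```text
time_s: 9.9
eef_pos: [609.9, 278.3, 153.2]
ee_rot: [-0.0, 0.793, 0.609, -0.0]
force: [-1.0, -0.7, 2.2]
grip_width: 0.155
grip_force: 49.1
```

step_arm(increments=[{"dx":0,"dy":0,"dz":0.1,"wx":0,"wy":0,"wz":0},{"dx":0,"dy":0,"dz":0.05,"wx":0,"wy":0,"wz":0},{"dx":0,"dy":0,"dz":0,"wx":0,"wy":0,"wz":0},{"dx":0,"dy":0,"dz":0,"wx":0,"wy":0,"wz":0}])

```text
time_s: 10.3
eef_pos: [610.0, 278.4, 150.6]
ee_rot: [0.0, 0.793, 0.609, 0.0]
force: [-1.2, 0.0, 5.5]
grip_width: 0.156
grip_force: 49.6
```

step_arm(increments=[{"dx":0,"dy":0,"dz":0.06,"wx":0,"wy":0,"wz":0},{"dx":0,"dy":0,"dz":0,"wx":0,"wy":0,"wz":0},{"dx":0,"dy":0,"dz":0,"wx":0,"wy":0,"wz":0},{"dx":0,"dy":0,"dz":0,"wx":0,"wy":0,"wz":0}])

```text
time_s: 10.7
eef_pos: [610.2, 278.5, 150.2]
ee_rot: [0.0, 0.793, 0.609, 0.001]
force: [-4.3, -0.9, 10.6]
grip_width: 0.158
grip_force: 50.5
```

The button bottomed out at the expected height, with the force rising to a hard stop at 10.6 N. Retract and take the probe back.

step_arm(increments=[{"dx":0,"dy":0,"dz":-0.4,"wx":0,"wy":0,"wz":0},{"dx":0,"dy":0,"dz":-0.8,"wx":0,"wy":0,"wz":0},{"dx":0,"dy":0,"dz":-0.9,"wx":0,"wy":0,"wz":0},{"dx":0,"dy":0,"dz":-1,"wx":0,"wy":0,"wz":0},{"dx":0,"dy":0,"dz":-1,"wx":0,"wy":0,"wz":0}])

```text
time_s: 11.2
eef_pos: [610.0, 278.3, 251.8]
ee_rot: [-0.0, 0.793, 0.609, -0.0]
force: [0.3, -0.3, -0.7]
grip_width: 0.159
grip_force: 48.8
```

step_arm(increments=[{"dx":0,"dy":0,"dz":-0.6,"wx":0,"wy":0,"wz":0},{"dx":-0.8,"dy":-0.15,"dz":0,"wx":0,"wy":0,"wz":0},{"dx":-1,"dy":-0.15,"dz":0,"wx":0,"wy":0,"wz":0},{"dx":-1,"dy":-0.15,"dz":0,"wx":0,"wy":0,"wz":0},{"dx":-1,"dy":-0.15,"dz":0,"wx":0,"wy":0,"wz":0}])

```text
time_s: 11.7
eef_pos: [570.5, 189.6, 265.9]
ee_rot: [0.0, 0.793, 0.609, 0.0]
force: [0.2, -0.5, -1.1]
grip_width: 0.158
grip_force: 48.9
```

step_arm(increments=[{"dx":-1,"dy":-0.15,"dz":0,"wx":0,"wy":0,"wz":0},{"dx":-1,"dy":-0.15,"dz":0,"wx":0,"wy":0,"wz":0},{"dx":-1,"dy":-0.15,"dz":0,"wx":0,"wy":0,"wz":0},{"dx":-1,"dy":-0.15,"dz":0,"wx":0,"wy":0,"wz":0},{"dx":-1,"dy":-0.15,"dz":0,"wx":0,"wy":0,"wz":0}])

```text
time_s: 12.2
eef_pos: [520.1, 73.6, 266.0]
ee_rot: [0.0, 0.793, 0.609, 0.0]
force: [-0.8, 0.9, -1.0]
grip_width: 0.154
grip_force: 48.9
```

step_arm(increments=[{"dx":-1,"dy":-0.15,"dz":0,"wx":0,"wy":0,"wz":0},{"dx":-1,"dy":-0.15,"dz":0,"wx":0,"wy":0,"wz":0},{"dx":-1,"dy":-0.15,"dz":0,"wx":0,"wy":0,"wz":0},{"dx":-1,"dy":-0.15,"dz":0,"wx":0,"wy":0,"wz":0},{"dx":-1,"dy":-0.15,"dz":0,"wx":0,"wy":0,"wz":0}])

```text
time_s: 12.7
eef_pos: [469.7, -42.3, 266.1]
ee_rot: [0.0, 0.793, 0.609, 0.0]
force: [0.9, -0.0, -0.8]
grip_width: 0.156
grip_force: 48.9
```

step_arm(increments=[{"dx":-1,"dy":-0.2,"dz":0,"wx":0,"wy":0,"wz":0},{"dx":-1,"dy":-0.2,"dz":0,"wx":0,"wy":0,"wz":0},{"dx":-1,"dy":-0.2,"dz":0,"wx":0,"wy":0,"wz":0},{"dx":-1,"dy":-0.2,"dz":0,"wx":0,"wy":0,"wz":0},{"dx":-1,"dy":-0.2,"dz":0,"wx":0,"wy":0,"wz":0}])

```text
time_s: 13.2
eef_pos: [413.1, -156.6, 266.1]
ee_rot: [0.0, 0.793, 0.609, 0.0]
force: [0.2, -0.4, -1.5]
grip_width: 0.152
grip_force: 48.9
```

```bash
python3 d.py 386.6 -214.9 120 75
```

```text
pos [ 413.1 -156.6  266.1] t 13.2 F [ 0.2 -0.4 -1.5] grip 48.873960971832275 0.1520103772956344
shift units [-2.53 -0.42  5.85] turn units [0. 0. 0.]
```

step_arm(increments=[{"dx":-0.9,"dy":-0.15,"dz":0,"wx":0,"wy":0,"wz":0},{"dx":-0.9,"dy":-0.15,"dz":0,"wx":0,"wy":0,"wz":0},{"dx":-0.73,"dy":-0.12,"dz":0,"wx":0,"wy":0,"wz":0},{"dx":0,"dy":0,"dz":0.5,"wx":0,"wy":0,"wz":0},{"dx":0,"dy":0,"dz":0.5,"wx":0,"wy":0,"wz":0}])

```text
time_s: 13.7
eef_pos: [387.1, -214.7, 240.9]
ee_rot: [0.001, 0.794, 0.608, 0.0]
force: [0.8, -0.3, -1.5]
grip_width: 0.158
grip_force: 48.9
```

step_arm(increments=[{"dx":0,"dy":0,"dz":0.5,"wx":0,"wy":0,"wz":0},{"dx":0,"dy":0,"dz":0.5,"wx":0,"wy":0,"wz":0},{"dx":0,"dy":0,"dz":0,"wx":0,"wy":0,"wz":0},{"dx":0,"dy":0,"dz":0,"wx":0,"wy":0,"wz":0}])

```text
time_s: 14.1
eef_pos: [387.3, -214.2, 216.5]
ee_rot: [0.0, 0.793, 0.609, 0.0]
force: [0.9, -0.7, -0.7]
grip_width: 0.154
grip_force: 48.9
```

```bash
python3 d.py 386.6 -214.9 120 75; python3 - <<'E'
from h import *
c=cap('side','side3.png');p=ctrl.sense()['eef_pos'];print('exp tip',pix(c,p-[0,0,106.7]).round(1),'hole',pix(c,[386.6,-214.9,75]).round(1))
cv2.imwrite('pics/crop4.png',cv2.resize(c['frame'][70:190,360:500],(700,600),interpolation=cv2.INTER_CUBIC))
E
```

```text
pos [ 387.3 -214.2  216.5] t 14.1 F [ 0.9 -0.7 -0.7] grip 48.87411832809448 0.1541525607411764
shift units [-0.03 -0.02  3.86] turn units [0. 0. 0.]
exp tip [427.1 134.3] hole [425.1 149.2]
```

View pics/crop4.png

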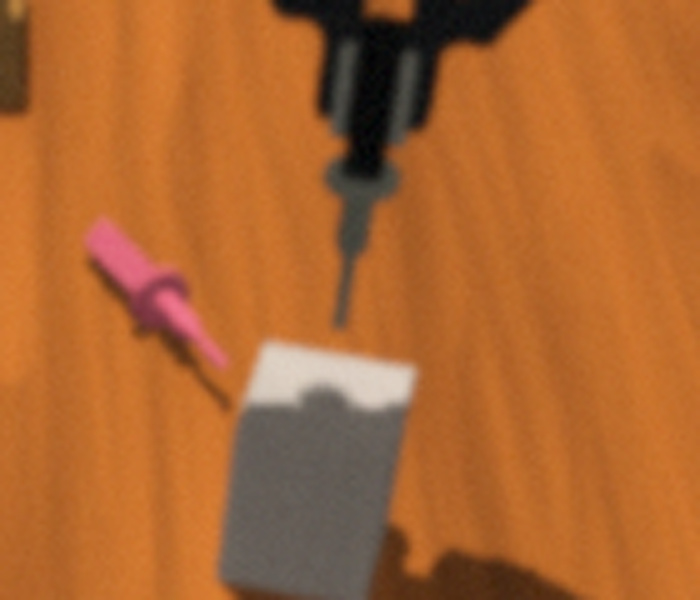

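The tip is at side (428,135), within 1 px of the prediction, over the hole. Lowering it.

step_arm(increments=[{"dx":-0.03,"dy":-0.02,"dz":0.7,"wx":0,"wy":0,"wz":0},{"dx":0,"dy":0,"dz":0.7,"wx":0,"wy":0,"wz":0},{"dx":0,"dy":0,"dz":0.6,"wx":0,"wy":0,"wz":0},{"dx":0,"dy":0,"dz":0.5,"wx":0,"wy":0,"wz":0}])

```text
time_s: 14.55
eef_pos: [386.7, -214.8, 153.5]
ee_rot: [0.0, 0.793, 0.609, 0.0]
force: [1.3, -0.4, -1.2]
grip_width: 0.157
grip_force: 48.9
```

step_arm(increments=[{"dx":0,"dy":0,"dz":0.5,"wx":0,"wy":0,"wz":0},{"dx":0,"dy":0,"dz":0.4,"wx":0,"wy":0,"wz":0},{"dx":0,"dy":0,"dz":0.2,"wx":0,"wy":0,"wz":0},{"dx":0,"dy":0,"dz":0.15,"wx":0,"wy":0,"wz":0},{"dx":0,"dy":0,"dz":0,"wx":0,"wy":0,"wz":0}])

```text
time_s: 15.05
eef_pos: [386.6, -214.7, 122.3]
ee_rot: [-0.0, 0.793, 0.609, 0.0]
force: [-0.3, 0.3, -0.5]
grip_width: 0.154
grip_force: 48.9
```

step_arm(increments=[{"dx":0,"dy":0,"dz":0.05,"wx":0,"wy":0,"wz":0},{"dx":0,"dy":0,"dz":0.04,"wx":0,"wy":0,"wz":0},{"dx":0,"dy":0,"dz":0,"wx":0,"wy":0,"wz":0}])

```text
time_s: 15.35
eef_pos: [386.6, -214.6, 120.1]
ee_rot: [0.0, 0.793, 0.609, 0.0]
force: [-0.5, 0.0, -0.9]
grip_width: 0.156
grip_force: 48.9
```

step_arm(increments=[{"dx":0,"dy":0,"dz":0.03,"wx":0,"wy":0,"wz":0},{"dx":0,"dy":0,"dz":0.03,"wx":0,"wy":0,"wz":0},{"dx":0,"dy":0,"dz":0,"wx":0,"wy":0,"wz":0}])

```text
time_s: 15.65
eef_pos: [386.7, -214.8, 119.6]
ee_rot: [0.0, 0.793, 0.609, -0.0]
force: [-4.0, 2.1, 12.3]
grip_width: 0.155
grip_force: 50.8
```

Seated: a 12 N reaction at the expected height. Release and go to the sensor. Its block is 36 mm along its x, at about -16°, so the current heading of 75° closes straight across it.

step_arm(increments=[{"dx":0,"dy":0,"dz":-0.04,"wx":0,"wy":0,"wz":0},{"dx":0,"dy":0,"dz":0,"wx":0,"wy":0,"wz":0},{"dx":0,"dy":0,"dz":0,"wx":0,"wy":0,"wz":0},{"dx":0,"dy":0,"dz":-0.2,"wx":0,"wy":0,"wz":0},{"dx":0,"dy":0,"dz":-0.5,"wx":0,"wy":0,"wz":0}], fingers=60)

```text
time_s: 16.15
eef_pos: [386.2, -214.3, 136.8]
ee_rot: [-0.001, 0.793, 0.609, -0.0]
force: [0.5, -0.2, -0.9]
grip_width: 0.699
grip_force: 0.0
```

step_arm(increments=[{"dx":0,"dy":0,"dz":-0.8,"wx":0,"wy":0,"wz":0},{"dx":0,"dy":0,"dz":-0.9,"wx":0,"wy":0,"wz":0},{"dx":0,"dy":0,"dz":-1,"wx":0,"wy":0,"wz":0},{"dx":0,"dy":0,"dz":-1,"wx":0,"wy":0,"wz":0},{"dx":0,"dy":0,"dz":-0.2,"wx":0,"wy":0,"wz":0}])

```text
time_s: 16.65
eef_pos: [387.1, -215.2, 237.1]
ee_rot: [0.002, 0.793, 0.609, 0.0]
force: [-0.1, 0.1, -0.7]
grip_width: 0.7
grip_force: 0.0
```

```bash
python3 d.py 616 231.5 112 75; python3 - <<'E'
from h import *
for n in('side',):
    c=cap(n,n+'4.png');print(pix(c,[386.6,-214.5,138]).round(1),'expected handle top')
    for l in('probe','sensor'):
        for d in eyes.landmark_of(n,l):
            if d['p']>.3:print(l,round(d['p'],2),world(c,d['point']).round(1))
cv2.imwrite('pics/crop5.png',cv2.resize(c['frame'][90:450,240:500],(578,600),interpolation=cv2.INTER_CUBIC)[:,:])
E
```

```text
pos [ 387.1 -215.2  237.1] t 16.65 F [-0.1  0.1 -0.7] grip 0.0 0.7004722961655869
shift units [19.64  4.21  4.98] turn units [0.04 0.02 0.  ]
[429.4 121.7] expected handle top
probe 0.76 [ 375.2 -118.7   23.8]
probe 0.76 [ 412.3 -311.1   17.7]
sensor 0.6 [615.3 237.4  69.9]
```

View pics/crop5.png

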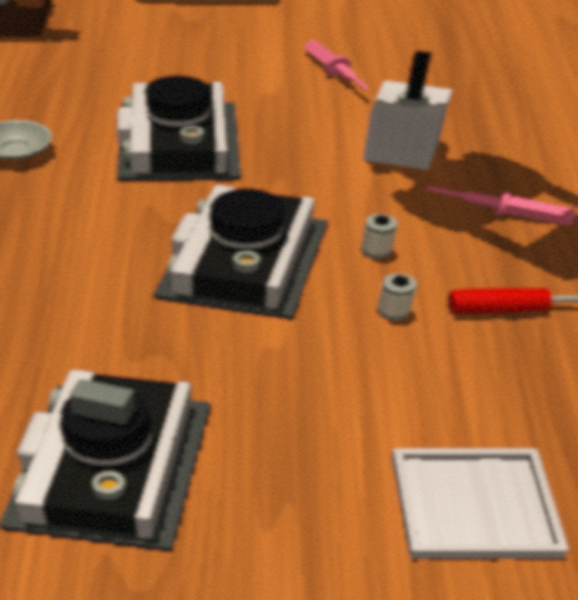

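The probe hangs upright in the stand, with its top at (430,123) against a prediction of (429,122). The sensor is still on its lens. Moving to the sensor.

step_arm(increments=[{"dx":0.6,"dy":0.2,"dz":0,"wx":0,"wy":0,"wz":0},{"dx":1,"dy":0.2,"dz":0,"wx":0,"wy":0,"wz":0},{"dx":1,"dy":0.2,"dz":0,"wx":0,"wy":0,"wz":0},{"dx":1,"dy":0.2,"dz":0,"wx":0,"wy":0,"wz":0},{"dx":1,"dy":0.2,"dz":0,"wx":0,"wy":0,"wz":0}], fingers=65)

```text
time_s: 17.3
eef_pos: [440.3, -108.8, 233.1]
ee_rot: [-0.001, 0.793, 0.609, -0.001]
force: [1.0, -0.0, -0.2]
grip_width: 0.758
grip_force: 0.0
```

step_arm(increments=[{"dx":1,"dy":0.2,"dz":0,"wx":0,"wy":0,"wz":0},{"dx":1,"dy":0.2,"dz":0,"wx":0,"wy":0,"wz":0},{"dx":1,"dy":0.2,"dz":0,"wx":0,"wy":0,"wz":0},{"dx":1,"dy":0.2,"dz":0,"wx":0,"wy":0,"wz":0},{"dx":1,"dy":0.2,"dz":0,"wx":0,"wy":0,"wz":0}])

```text
time_s: 17.8
eef_pos: [496.7, 5.4, 233.0]
ee_rot: [-0.001, 0.793, 0.609, -0.001]
force: [-0.2, -1.0, 0.3]
grip_width: 0.761
grip_force: 0.0
```

step_arm(increments=[{"dx":1,"dy":0.2,"dz":0,"wx":0,"wy":0,"wz":0},{"dx":1,"dy":0.2,"dz":0,"wx":0,"wy":0,"wz":0},{"dx":1,"dy":0.2,"dz":0,"wx":0,"wy":0,"wz":0},{"dx":1,"dy":0.2,"dz":0,"wx":0,"wy":0,"wz":0},{"dx":1,"dy":0.2,"dz":0,"wx":0,"wy":0,"wz":0}])

```text
time_s: 18.3
eef_pos: [553.2, 119.6, 232.8]
ee_rot: [-0.001, 0.793, 0.609, -0.001]
force: [1.0, -0.3, 0.9]
grip_width: 0.761
grip_force: 0.0
```

step_arm(increments=[{"dx":1,"dy":0.25,"dz":0,"wx":0,"wy":0,"wz":0},{"dx":1,"dy":0.25,"dz":0,"wx":0,"wy":0,"wz":0},{"dx":1,"dy":0.25,"dz":0,"wx":0,"wy":0,"wz":0},{"dx":1,"dy":0.25,"dz":0,"wx":0,"wy":0,"wz":0},{"dx":1,"dy":0.2,"dz":0,"wx":0,"wy":0,"wz":0}])

```text
time_s: 18.8
eef_pos: [614.7, 232.4, 232.4]
ee_rot: [-0.001, 0.793, 0.609, -0.001]
force: [0.2, -0.8, 0.7]
grip_width: 0.761
grip_force: 0.0
```

```bash
python3 d.py 616 231.5 112 75
```

```text
pos [614.7 232.4 232.4] t 18.8 F [ 0.2 -0.8  0.7] grip 0.0 0.760658143782411
shift units [-0.01  0.07  4.82] turn units [-0.03  0.01  0.  ]
```

step_arm(increments=[{"dx":0,"dy":0.06,"dz":0.9,"wx":-0.03,"wy":0.01,"wz":0},{"dx":0,"dy":0,"dz":0.9,"wx":0,"wy":0,"wz":0},{"dx":0,"dy":0,"dz":0.9,"wx":0,"wy":0,"wz":0},{"dx":0,"dy":0,"dz":0.7,"wx":0,"wy":0,"wz":0},{"dx":0,"dy":0,"dz":0.6,"wx":0,"wy":0,"wz":0}])

```text
time_s: 19.3
eef_pos: [615.5, 231.0, 131.6]
ee_rot: [0.0, 0.793, 0.609, -0.0]
force: [1.1, -0.1, -0.4]
grip_width: 0.759
grip_force: 0.0
```

step_arm(increments=[{"dx":0,"dy":0,"dz":0.4,"wx":0,"wy":0,"wz":0},{"dx":0,"dy":0,"dz":0.2,"wx":0,"wy":0,"wz":0},{"dx":0,"dy":0,"dz":0.15,"wx":0,"wy":0,"wz":0},{"dx":0,"dy":0,"dz":0,"wx":0,"wy":0,"wz":0}])

```text
time_s: 19.7
eef_pos: [616.4, 231.2, 115.8]
ee_rot: [0.001, 0.793, 0.609, 0.001]
force: [0.1, -0.2, -0.1]
grip_width: 0.762
grip_force: 0.0
```

step_arm(increments=[{"dx":0,"dy":0,"dz":0,"wx":0,"wy":0,"wz":0},{"dx":0,"dy":0,"dz":0,"wx":0,"wy":0,"wz":0},{"dx":0,"dy":0,"dz":0,"wx":0,"wy":0,"wz":0},{"dx":0,"dy":0,"dz":0,"wx":0,"wy":0,"wz":0}], fingers=20, squeeze=40)

```text
time_s: 20.1
eef_pos: [616.7, 231.3, 116.7]
ee_rot: [0.001, 0.793, 0.609, 0.002]
force: [0.1, 1.0, 4.8]
grip_width: 0.406
grip_force: 41.5
```

```bash
python3 d.py 616 231.5 112 75
```

```text
pos [616.7 231.3 116.7] t 20.1 F [0.1 1.  4.8] grip 41.50316119194031 0.4063831951796325
shift units [ 0.   -0.03  0.19] turn units [ 0.04 -0.02  0.  ]
```

step_arm(increments=[{"dx":0,"dy":0,"dz":-0.3,"wx":0,"wy":0,"wz":0},{"dx":0,"dy":0,"dz":-0.5,"wx":0,"wy":0,"wz":0},{"dx":0,"dy":0,"dz":-0.7,"wx":0,"wy":0,"wz":0},{"dx":0,"dy":0,"dz":-0.5,"wx":0,"wy":0,"wz":0},{"dx":0,"dy":0,"dz":0,"wx":0,"wy":0,"wz":0}])

```text
time_s: 20.6
eef_pos: [616.9, 231.4, 168.3]
ee_rot: [0.002, 0.793, 0.609, 0.003]
force: [-0.1, -0.4, -0.4]
grip_width: 0.41
grip_force: 40.9
```

step_arm(increments=[{"dx":-0.1,"dy":-0.5,"dz":0,"wx":0,"wy":0,"wz":0},{"dx":-0.1,"dy":-0.8,"dz":0,"wx":0,"wy":0,"wz":0},{"dx":-0.1,"dy":-0.8,"dz":0,"wx":0,"wy":0,"wz":0},{"dx":-0.1,"dy":-0.8,"dz":0,"wx":0,"wy":0,"wz":0},{"dx":-0.1,"dy":-0.8,"dz":0,"wx":0,"wy":0,"wz":0}])

```text
time_s: 21.1
eef_pos: [522.5, 243.0, 164.9]
ee_rot: [0.001, 0.793, 0.609, 0.001]
force: [-0.1, 0.5, -1.9]
grip_width: 0.411
grip_force: 40.8
```

step_arm(increments=[{"dx":-0.1,"dy":-0.8,"dz":0,"wx":0,"wy":0,"wz":0},{"dx":-0.1,"dy":-0.8,"dz":0,"wx":0,"wy":0,"wz":0},{"dx":-0.1,"dy":-0.8,"dz":0,"wx":0,"wy":0,"wz":0},{"dx":-0.1,"dy":-0.8,"dz":0,"wx":0,"wy":0,"wz":0},{"dx":-0.1,"dy":-0.8,"dz":0,"wx":0,"wy":0,"wz":0}])

```text
time_s: 21.6
eef_pos: [422.6, 256.8, 164.7]
ee_rot: [0.001, 0.793, 0.609, 0.001]
force: [-0.6, -0.4, -1.4]
grip_width: 0.413
grip_force: 40.8
```

```bash
python3 d.py 381.5 262.5 50.7 75; python3 - <<'E'
from h import *
c=cap('side','side5.png');cv2.imwrite('pics/crop6.png',cv2.resize(c['frame'][180:480,230:580],(700,600)))
E
```

```text
pos [422.6 256.8 164.7] t 21.6 F [-0.6 -0.4 -1.4] grip 40.83951652050018 0.4130697176933313
shift units [-0.21 -1.66  4.56] turn units [ 0.02 -0.01  0.  ]
```

View pics/crop6.png

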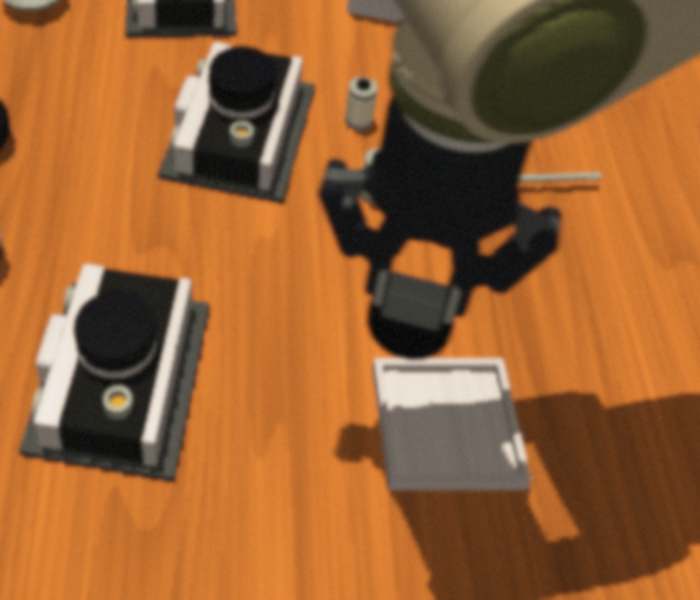

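The sensor is held level between the fingers at crop (415,310), just short of the tray. Moving over it and lowering.

step_arm(increments=[{"dx":-0.1,"dy":-0.8,"dz":0,"wx":0.02,"wy":-0.01,"wz":0},{"dx":-0.1,"dy":-0.86,"dz":0,"wx":0,"wy":0,"wz":0},{"dx":0,"dy":0,"dz":0.7,"wx":0,"wy":0,"wz":0},{"dx":0,"dy":0,"dz":0.8,"wx":0,"wy":0,"wz":0},{"dx":0,"dy":0,"dz":0.8,"wx":0,"wy":0,"wz":0}])

```text
time_s: 22.15
eef_pos: [382.4, 262.7, 106.8]
ee_rot: [0.0, 0.793, 0.609, 0.0]
force: [0.3, -1.5, -1.0]
grip_width: 0.407
grip_force: 40.9
```

step_arm(increments=[{"dx":0,"dy":0,"dz":0.7,"wx":0,"wy":0,"wz":0},{"dx":0,"dy":0,"dz":0.6,"wx":0,"wy":0,"wz":0},{"dx":0,"dy":0,"dz":0.4,"wx":0,"wy":0,"wz":0},{"dx":0,"dy":0,"dz":0.3,"wx":0,"wy":0,"wz":0},{"dx":0,"dy":0,"dz":0,"wx":0,"wy":0,"wz":0}])

```text
time_s: 22.65
eef_pos: [382.2, 262.5, 57.0]
ee_rot: [0.0, 0.793, 0.609, -0.0]
force: [0.9, 0.1, -0.1]
grip_width: 0.412
grip_force: 40.9
```

```bash
python3 d.py 381.5 262.5 49.7 75
```

```text
pos [382.2 262.5  57. ] t 22.65 F [ 0.9  0.1 -0.1] grip 40.86060583591461 0.4123946159847232
shift units [-0.01 -0.03  0.29] turn units [-0.    0.01  0.  ]
```

step_arm(increments=[{"dx":0,"dy":0,"dz":0.12,"wx":0,"wy":0,"wz":0},{"dx":0,"dy":0,"dz":0.08,"wx":0,"wy":0,"wz":0},{"dx":0,"dy":0,"dz":0.05,"wx":0,"wy":0,"wz":0},{"dx":0,"dy":0,"dz":0,"wx":0,"wy":0,"wz":0}])

```text
time_s: 23.05
eef_pos: [382.5, 262.7, 51.4]
ee_rot: [0.0, 0.793, 0.609, 0.0]
force: [0.7, 0.1, -0.1]
grip_width: 0.413
grip_force: 40.9
```

step_arm(increments=[{"dx":0,"dy":0,"dz":0.05,"wx":0,"wy":0,"wz":0},{"dx":0,"dy":0,"dz":0.04,"wx":0,"wy":0,"wz":0},{"dx":0,"dy":0,"dz":0,"wx":0,"wy":0,"wz":0}])

```text
time_s: 23.35
eef_pos: [382.6, 262.7, 49.6]
ee_rot: [0.001, 0.793, 0.609, 0.0]
force: [-2.3, -1.5, 7.8]
grip_width: 0.412
grip_force: 41.7
```

Contact with the floor at the expected height. Release and rise.

step_arm(increments=[{"dx":0,"dy":0,"dz":0,"wx":0,"wy":0,"wz":0},{"dx":0,"dy":0,"dz":0,"wx":0,"wy":0,"wz":0},{"dx":0,"dy":0,"dz":0,"wx":0,"wy":0,"wz":0},{"dx":0,"dy":0,"dz":-0.3,"wx":0,"wy":0,"wz":0},{"dx":0,"dy":0,"dz":-0.6,"wx":0,"wy":0,"wz":0}], fingers=60)

```text
time_s: 23.85
eef_pos: [382.0, 262.5, 71.5]
ee_rot: [0.0, 0.793, 0.609, -0.001]
force: [0.4, -0.5, -0.1]
grip_width: 0.701
grip_force: 0.0
```

step_arm(increments=[{"dx":0,"dy":0,"dz":-0.8,"wx":0,"wy":0,"wz":0},{"dx":0,"dy":0,"dz":-1,"wx":0,"wy":0,"wz":0},{"dx":0,"dy":0,"dz":-1,"wx":0,"wy":0,"wz":0},{"dx":0,"dy":0,"dz":-1,"wx":0,"wy":0,"wz":0},{"dx":0,"dy":0,"dz":-1,"wx":0,"wy":0,"wz":0}])

```text
time_s: 24.35
eef_pos: [382.2, 262.7, 193.1]
ee_rot: [0.0, 0.793, 0.609, 0.001]
force: [-0.2, 0.5, 0.1]
grip_width: 0.704
grip_force: 0.0
```

```bash
python3 - <<'E'
from h import *
c=cap('side','side6.png');print(ctrl.sense()['time_s'],ctrl.sense()['eef_pos'])
for l in('sensor','tray','cap_1'):
    for d in eyes.landmark_of('side',l):
        if d['p']>.4:print(l,round(d['p'],2),world(c,d['point']).round(1))
E
```

```text
24.4 [383.61710216 263.27780826 196.8938194 ]
sensor 0.68 [ 593.8 -220.6   69.9]
sensor 0.62 [382.2 264.2   3.8]
tray 0.56 [381.7 259.2  -0.6]
cap_1 0.93 [528.5 -15.5  72.7]
cap_1 0.65 [ 598.  -218.8   73.3]
```

View pics/side6.png

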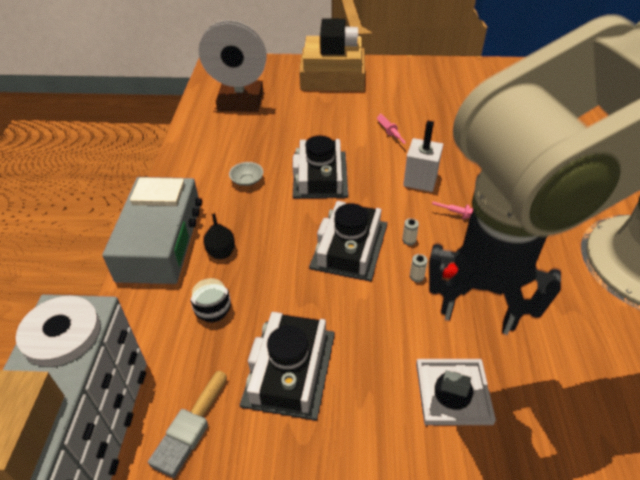

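The sensor is flat in the tray at (455,390), the probe is upright in its stand at (427,140), the caps are in place and the gripper is clear.

```bash
python3 -c "
from rig import finish_job
print(finish_job())"
```

```text
the job is handed in; nothing more can be done
None
```

I fired the camera with the sensor on its lens by pressing its release to the stop, hung the probe back upright in its stand, and set the sensor flat in its tray. The job is handed in at about 24 s, with no verdict returned. The two pink look-alikes toppled around the time I first reached for the probe; I did not mean to touch them, cannot rule out a bump, and left them lying.

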